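Let a tin out of the can rack with its gate lever

TASK

Let the tin out of the two-lane can rack on the kitchen counter: with the fingertips, press down the paddle of the lever over the tin's lane so that its gate lifts, keep it down until the tin has rolled into the pocket at the low end, then let the lever come back up so that the gate is shut again. Do not touch the tin, leave the jar held in its own lane with its lever alone, and do not disturb the mug, the shaker or the potato.

Things in the scene. Friction and masses are not known exactly. Their poses are not given: they have to be found in the camera images.
- rack: Fixed metal can rack, 192 mm wide, two lanes sloping down along its +x (away from the robot, turned up to 0.5 rad). Origin on the counter under the lever axle; y left, z up. Lane centre lines at y = +46 (left) and -46 mm (right), from x = -90 to 235 mm; floor 75 mm high uphill, 29 mm at the low end; rails 18 mm high. Stock waits at x = 85 mm behind gates at x = 120 mm.
- axle (a point): Middle of the levers' common axle, 135 mm above the rack's origin, running along the rack's y. Three posts beside the levers carry it and reach 148 mm above the counter. A released tin rolls into the pocket past the gates and rests in its own lane against a stop bar at rack x = 233 mm, its centre at rack x about 200 mm and z about 65 mm.
- lever_left (a joint): Rocking lever over the left lane, rad: 0 = at rest, level, gate shut; grows as the paddle goes down and the gate rises; hard stop at 0.42. Stock gets out from about 0.3. Springs back to 0 when let go; pressing at the paddle takes about 2 N at first, 4 N at the end. Bar 20 mm wide; two-tined gate hangs 68 mm from its downhill end, 120 mm past the axle; paddle at the uphill end, nearest the robot.
- lever_right (a joint): The same lever over the right lane (rack y = -46 mm); same values. A lever let go half-way, before the stock has rolled out, may stay propped on it; pressing on to the stop frees it.
- paddle_left (a point): Centre of the upper face of the left lever's paddle, a flat black plate 40 mm (x) by 40 mm (y), 6 mm thick, 140 mm above the counter at rest, nothing beneath. It lies 155 mm uphill of the axle and 5 mm above it in the lever's frame, so fully pressed it is 64 mm lower and 11 mm nearer the axle. Axes parallel to the rack's at rest.
- paddle_right (a point): The same point on the right lever's paddle.
- tin_center (a point): Centre of the tin: a plain cylinder 60 mm in diameter and 76 mm long, steel with a paper label, lying across one lane (either one). It rolls freely.
- jar_center (a point): Middle of the jar: amber glass body 60 mm in diameter with a narrower neck and a dark 52 mm lid on one end, 71 mm long, lying across the other lane. Must stay there.
- mug: Loose white mug, 80 mm in diameter and 88 mm high with a handle, standing on the counter to the left of the rack; origin under its centre.
- shaker: Loose small glass jar with a steel cap, 44 mm in diameter and 100 mm high, standing to the right of the rack; origin under its centre.
- potato: Loose potato, about 76 mm wide and 56 mm high, on the counter to the right of the rack; origin under its centre.
There are look-alikes about, which are no part of the job. Leave any blue or red look-alike of the part that bears tin_center alone.

How it is judged:
By the outcome, as a careful person would: the job done as asked, in the order asked, and still so for the second after the job is handed in, with the robot touching nothing.
It also fails if it takes over 35 s, if anything falls off the work surface, if the arm or the gripper's body presses on something with over 40 N, if the wrist force passes 120 N, or if a joint passes its speed limit or range.

ROBOT

A 6-joint arm with a two-finger parallel gripper is mounted at the origin on the work surface. World frame = base frame: x ahead of the robot, y to its left, z up, the work surface at z = 0. Lengths are in m, angles in rad, forces in N, time in s.
With the tool pointing down it reaches from about 0.35 to 0.975 m from the base axis. Payload 4.9 kg.
Tool frame: the origin (TCP) lies on the mounting face of the last link; the fingertips stand 173 mm ahead of it and the grasp point (between the pads) lies 155 mm ahead of it (tcp_to_grasp is the distance from the TCP to the grasp point, in m); z points along the fingers, y is the line along which they close (so a half turn about z gives the same grasp; the last joint's range is limited). The gripper opens to 85 mm and grips with 20 to 120 N. Pads are 22 mm wide; open, the fingers measure 114 mm over their backs; the gripper's body (76 mm by 85 mm) begins 54 mm behind the grasp point. The pads swing forward as they close: fully open they stand 13 mm farther back than shut.
Start: joints at [-1.313, 0.053, 1.613, -0, 1.476, -0.119], TCP at [0.23, -0.581, 0.405] pointing down, gripper open.
Joint ranges: [-3.01, 3.01], [-1.01, 2.22], [0.06, 2.58], [-1.02, 4.17], [0.09, 2.62], [-3.14, 3.14]. Speed limits (rad/s): [2.57, 2.57, 3.14, 3.14, 3.14, 3.14].

INTERFACE

Orientations are given as a rotation vector (axis times angle).
In Python, from station import get_obs, get_image, calibration, finish_job, tcp_to_grasp gives the robot as it stands. The module is installed in compiled form; this text tells all that it offers.
- The arm moves only by the tool arm_command, never from a script. Its argument "plan" is a list that holds one entry, the list of rows, each a list of 6 numbers: the shift along the tool's x, y, z in cm, then the turn, a rotation vector about the tool's x, y, z in rad. A call has 1 to 12 rows; each row is the pose to reach, as a shift and turn from the pose commanded when the call began, along the tool's axes at that moment; what a row does not reach only later rows make up. A row lasts 1/12 s, in which the tool goes at most 41.7 mm and 7.16 degrees, less where a joint would pass 70% of its speed; a pose out of reach is approached as far as the arm can. A call with a gripper value outside its range is refused whole. "gripper" is the closure, from -1 (fully open) to 1 (shut), set as the call begins (left out, the last holds). The fingers move at their own pace and stop on an object; "force" is the grip in N (left out, the last holds). Time passes only in rows, so rows that repeat a pose let the fingers close. It gives the time, the measured TCP pose, the force, the opening and the grip force at its end, in the units of the state.
- get_obs(): the state, without advancing time (a new reading comes with each control period).
- get_image(name): name is "side" or "top"; returns (picture, depth): 384x512x3 uint8, blue, green, red; 384x512 float32, m along the optical axis (not along the pixel's ray), 0 where there is no reading.
- calibration(name): a dict with "fx", "fy", "cx", "cy" (pixels), "dist" ([k1, k2, p1, p2, k3] as OpenCV has them; the pictures are not rectified), "pose" (4x4, takes a point from camera to world coordinates). Camera axes: x right, y up, looking along -z (the intrinsics and any distortion apply to the point x, -y, -z); pixel columns grow to the right and rows downward; lengths in m; the calibration is good to about 2 mm. A picture is of the moment at which its call begins. calibration takes no time and is no camera call.
- finish_job(): hands the job in; it is judged then, once.
The state is a dict: "t": time; "q": joint angles; "dq": joint speeds; "effort": joint torques, N m; "tool_pos": TCP position; "tool_rot": TCP orientation; "contact_force": force on the tool from outside, world axes, zero at the start; "wrist_torque": the same for the moment, N m; "opening": finger opening in m; "grip_force": force on a finger pad.
Only numpy, scipy, OpenCV 4.12 (cv2) and the standard library are available. Lean on these libraries where they do the work, as an engineer would, in place of code of your own. Each camera call takes 0.05 s, during which the arm holds its last target. There are 200 camera calls.

## Working session

There is one attempt and no reset: what is moved stays moved. The work goes in short steps, Python scripts to look and compute and a tool call to move; the robot and the scene stay as the last step left them, time stands still between calls to the robot, and variables do not carry over. Pictures are saved under pics/ and viewed, at most 10 in all, crops included, and the job is handed in when it is done.

Besides the shell and the picture viewer there is one more tool, called as name(argument=value, ...), one argument or row to a line, values as JSON. arm_command: Moves the arm, as the interface text tells. Its arguments: {"type":"object","properties":{"plan":{"type":"array"},"gripper":{"type":"number"},"force":{"type":"number"}},"required":["plan"]}

```bash
mkdir -p pics; cat > h.py <<'E'
import numpy as np, cv2
from station import *
def world(name,uv,z=None,depth=None):
    c=calibration(name);K=np.array([[c['fx'],0,c['cx']],[0,c['fy'],c['cy']],[0,0,1]])
    uv=np.array(uv,float).reshape(-1,1,2)
    n=cv2.undistortPoints(uv,K,np.array(c['dist'])).reshape(-1,2)
    d=np.c_[n[:,0],-n[:,1],-np.ones(len(n))];P=np.array(c['pose'])
    dw=d@P[:3,:3].T;o=P[:3,3]
    s=(z-o[2])/dw[:,2] if z is not None else np.array(depth)
    return o+dw*s[:,None]
E
python3 - <<'E'
from h import *
for n in('side','top'):
    p,d=get_image(n);cv2.imwrite(f'pics/{n}0.png',p);np.save(f'pics/{n}0.npy',d)
    print(n,np.round(np.array(calibration(n)['pose']),2).tolist())
E
```

```text
side [[-0.77, 0.41, -0.49, 0.11], [-0.64, -0.47, 0.61, 0.71], [0.02, 0.78, 0.62, 0.74], [0.0, 0.0, 0.0, 1.0]]
top [[-0.0, 1.0, -0.08, 0.52], [-1.0, -0.0, 0.0, 0.08], [0.0, 0.08, 1.0, 1.36], [0.0, 0.0, 0.0, 1.0]]
```

View pics/top0.png

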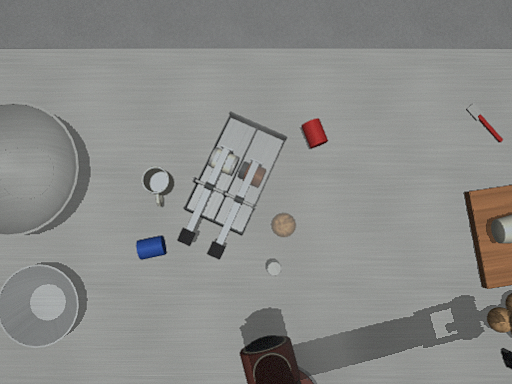

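View pics/side0.png

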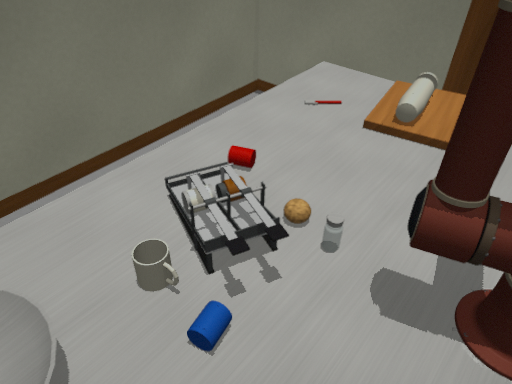

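The top view shows the pale tin in the left lane at about (224,160) and the amber jar in the right lane at (252,175). The black paddles are at (187,236) on the left and (216,250) on the right. The mug is at (157,182), the potato at (284,225) and the shaker at (274,268). The side view agrees.

```bash
python3 - <<'E'
from h import *
p=cv2.imread('pics/top0.png');d=np.load('pics/top0.npy')
m=(p.max(2)<60).astype(np.uint8);m[:, :170]=0;m[:,235:]=0;m[:222]=0;m[265:]=0
n,l,s,c=cv2.connectedComponentsWithStats(m)
C=[]
for i in range(1,n):
    if s[i,4]>60:
        w=world('top',[c[i]],z=.14)[0];dd=np.median(d[l==i]);C.append(w)
        print(s[i],c[i],w.round(4),world('top',[c[i]],depth=[dd]).round(4), 'rect',cv2.minAreaRect(np.argwhere(l==i)[:,::-1].astype(np.float32)))
C=sorted(C,key=lambda a:-a[1]);v=C[0]-C[1];print('yaw',np.arctan2(-v[0],v[1]),np.linalg.norm(v))
yaw=np.arctan2(-v[0],v[1]); 
print('mid',(C[0]+C[1])/2)
# hsv tin / jar check
for uv in [(224,160),(252,175),(157,182),(284,225),(274,268)]:
    print(uv,p[uv[1],uv[0]],world('top',[uv],depth=[d[uv[1],uv[0]]]).round(3))
# side paddles
q=cv2.imread('pics/side0.png');cv2.imwrite('pics/c.png',np.hstack([cv2.resize(p[100:270,160:310],None,fx=2.6,fy=2.6,interpolation=2),cv2.resize(q[155:270,155:295],None,fx=2.8,fy=3.843478)[:442]]) if 0 else cv2.resize(q[150:275,150:300],None,fx=4,fy=4,interpolation=2))
o=get_obs();print(o['tool_pos'],o['tool_rot'],o['opening'],tcp_to_grasp,o['t'])
E
```

```text
[178 228  17  18 180] [186.02777778 236.47777778] [0.4988 0.2753 0.14  ] [[0.4988 0.2752 0.1408]] rect ((185.99139404296875, 236.35345458984375), (13.655871391296387, 13.524564743041992), 23.198589324951172)
[208 242  17  17 179] [215.87709497 249.88826816] [0.4616 0.1918 0.14  ] [[0.4616 0.1918 0.1405]] rect ((215.855712890625, 249.8247528076172), (13.402568817138672, 13.605639457702637), 23.96249008178711)
yaw -0.419207359114679 0.0914155469914854
mid [0.48018605 0.23357872 0.14      ]
(224, 160) [171 172 168] [[0.714 0.171 0.138]]
(252, 175) [184 182 175] [[0.672 0.091 0.137]]
(157, 182) [181 179 173] [[0.666 0.39  0.004]]
(284, 225) [117 143 166] [[ 0.531 -0.003  0.06 ]]
(274, 268) [176 177 172] [[0.408 0.029 0.099]]
[ 0.22988842 -0.58090267  0.40359363] [-3.08419519e+00 -5.87973654e-01  1.67643518e-04] 0.08556681927550996 0.1547 0.1
```

View pics/c.png

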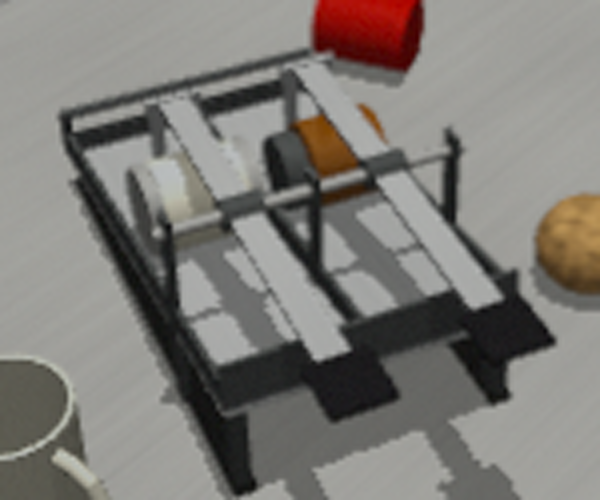

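arm_command(
  plan=[
    [[38.4,-34.4,0,0,0,0.8],[38.4,-34.4,0,0,0,0.8],[38.4,-34.4,0,0,0,0.8],[38.4,-34.4,0,0,0,0.8],[38.4,-34.4,0,0,0,0.8],[38.4,-34.4,0,0,0,0.8],[38.4,-34.4,0,0,0,0.8],[38.4,-34.4,0,0,0,0.8],[38.4,-34.4,0,0,0,0.8],[38.4,-34.4,0,0,0,0.8],[38.4,-34.4,0,0,0,0.8],[38.4,-34.4,0,0,0,0.8]],
  ],
  gripper=1,
  force=30,
)

```text
t: 1.1
tool_pos: [0.4513, -0.1366, 0.4044]
tool_rot: [3.071, -0.66, 0.0]
contact_force: [0.5, -1.4, -0.7]
opening: 0.0
grip_force: 0.0
```

```bash
cat > g.py <<'E'
from h import *
import sys
from scipy.spatial.transform import Rotation as R
o=get_obs();M=R.from_rotvec(o['tool_rot']).as_matrix()
print('t',o['t'],o['tool_pos'].round(4) if hasattr(o['tool_pos'],'round') else o['tool_pos'],'q',np.round(o['q'],2),'F',np.round(o['contact_force'],1),'open',o['opening'])
t=np.array(eval(sys.argv[1]))
y=-.419;T=np.array([[np.cos(y),np.sin(y),0],[np.sin(y),-np.cos(y),0],[0,0,-1]])
print('shift cm',(M.T@(t-o['tool_pos'])*100).round(2),'turn',R.from_matrix(M.T@T).as_rotvec().round(3))
E
python3 g.py [.499,.275,.35]
```

```text
t 1.1 [ 0.4513 -0.1366  0.4044] q [-0.45 -0.33  1.96 -0.    1.51  1.54] F [ 0.5 -1.4 -0.7] open 3.1971325587822554e-05
shift cm [-12.56 -39.49   5.44] turn [ 0.    -0.    -0.004]
```

arm_command(
  plan=[
    [[-12.5,-39.0,3.5,0,0,0],[-12.5,-39.0,3.5,0,0,0],[-12.5,-39.0,3.5,0,0,0],[-12.5,-39.0,3.5,0,0,0],[-12.5,-39.0,3.5,0,0,0],[-12.5,-39.0,3.5,0,0,0],[-12.5,-39.0,3.5,0,0,0],[-12.5,-39.0,3.5,0,0,0],[-12.5,-39.0,3.5,0,0,0],[-12.5,-39.0,3.5,0,0,0],[-12.5,-39.0,3.5,0,0,0],[-12.5,-39.0,3.5,0,0,0]],
  ],
)

```text
t: 2.1
tool_pos: [0.4969, 0.2698, 0.3686]
tool_rot: [3.071, -0.654, -0.003]
contact_force: [0.9, -0.3, 0.2]
opening: 0.0004
grip_force: 0.0
```

```bash
python3 g.py [.499,.275,.33]; python3 - <<'E'
from h import *
p,_=get_image('side');cv2.imwrite('pics/s1.png',cv2.resize(p[60:310,100:400],None,fx=2.4,fy=2.4,interpolation=2))
E
```

```text
t 2.1 [0.4969 0.2698 0.3686] q [ 0.37 -0.06  1.79 -0.    1.42  2.36] F [ 0.9 -0.3  0.2] open 0.00043594318914764925
shift cm [-0.01 -0.57  3.86] turn [ 0.002  0.001 -0.001]
```

View pics/s1.png

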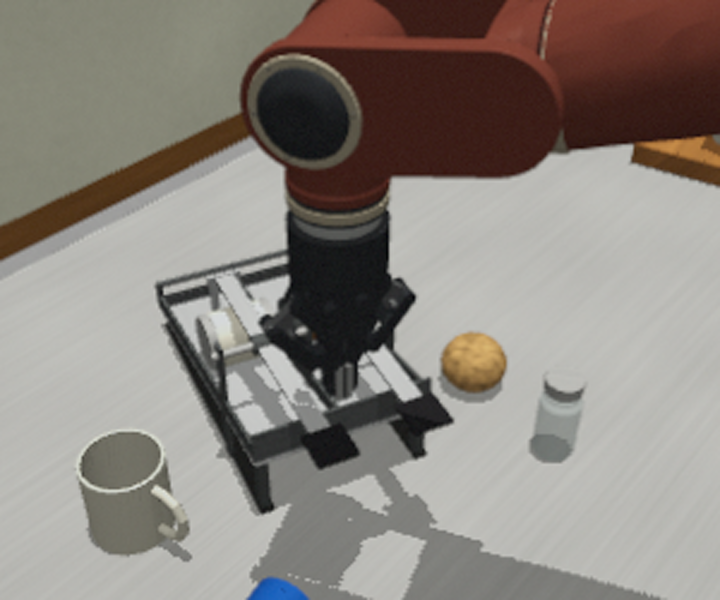

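The gripper is directly above the left paddle and clear of everything. Next I go down to just above it.

arm_command(
  plan=[
    [[0,-0.6,2.2,0,0,0],[0,-0.6,4.2,0,0,0],[0,-0.6,4.2,0,0,0],[0,-0.6,4.2,0,0,0],[0,-0.6,4.2,0,0,0],[0,-0.6,4.2,0,0,0]],
  ],
)

```text
t: 2.65
tool_pos: [0.5003, 0.2732, 0.3296]
tool_rot: [-3.07, 0.661, -0.004]
contact_force: [0.0, 0.2, 0.6]
opening: 0.0001
grip_force: 0.0
```

```bash
python3 g.py [.501,.280,.313]; python3 - <<'E'
from h import *
p,_=get_image('side');cv2.imwrite('pics/s2.png',cv2.resize(p[130:280,140:310],None,fx=4,fy=4,interpolation=2))
E
```

```text
t 2.65 [0.5003 0.2732 0.3296] q [ 0.37 -0.02  1.81 -0.    1.34  2.36] F [0.  0.2 0.6] open 0.0001469151142000572
shift cm [-0.22 -0.65  1.66] turn [-0.002 -0.002 -0.005]
```

View pics/s2.png

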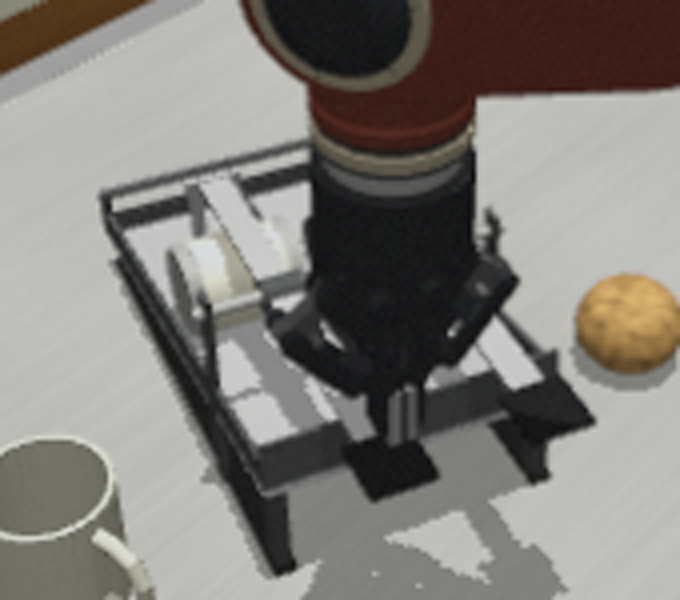

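The tips are about 15 mm above the left paddle. The knuckles stay clear of the right lever. I'll shift slightly left and press part-way.

arm_command(
  plan=[
    [[0,-0.5,0.5,0,0,0],[0,-0.5,1.0,0,0,0],[0,-0.5,1.5,0,0,0],[0,-0.5,2.0,0,0,0],[0,-0.5,2.5,0,0,0],[0.2,-0.5,3.0,0,0,0],[0.2,-0.5,3.0,0,0,0],[0.2,-0.5,3.0,0,0,0]],
  ],
)

```text
t: 3.37
tool_pos: [0.5035, 0.2772, 0.2968]
tool_rot: [3.07, -0.66, -0.002]
contact_force: [0.2, -1.0, 0.2]
opening: -0.0002
grip_force: 0.0
```

```bash
python3 g.py [.508,.277,.258]
```

```text
t 3.3667 [0.5035 0.2772 0.2968] q [ 0.37  0.03  1.83 -0.    1.29  2.37] F [ 0.2 -1.   0.2] open -0.0001598506415111662
shift cm [ 0.42 -0.17  3.88] turn [ 0.001  0.001 -0.004]
```

```bash
python3 - <<'E'
from h import *
p,_=get_image('side');cv2.imwrite('pics/s3.png',cv2.resize(p[130:280,140:310],None,fx=4,fy=4,interpolation=2))
print(get_obs()['contact_force'])
E
```

```text
[-0.11284831  0.43609021  0.23018357]
```

View pics/s3.png

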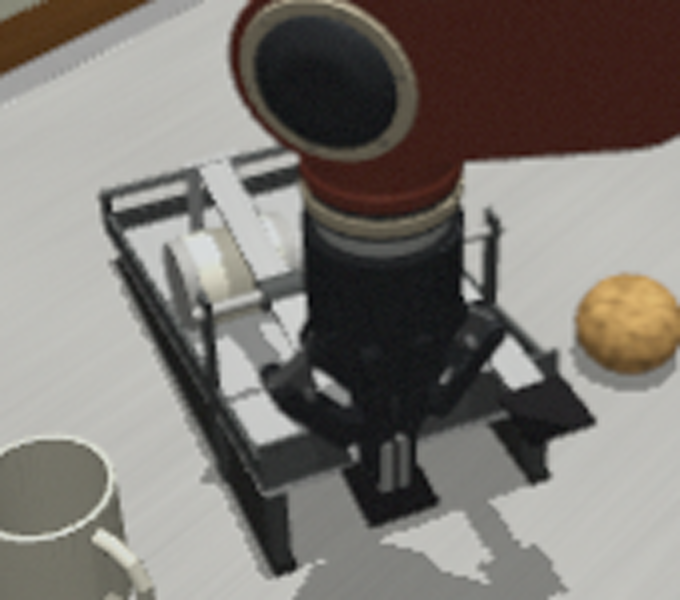

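The paddle has moved down with the tips on it and the gate is starting to lift. I'll press on to near the stop and hold.

arm_command(
  plan=[
    [[0.1,0,0.7,0,0,0],[0.2,0,1.4,0,0,0],[0.3,0,2.1,0,0,0],[0.4,0,2.8,0,0,0],[0.5,0,3.4,0,0,0],[0.5,0,3.8,0,0,0],[0.5,0,3.8,0,0,0],[0.5,0,3.8,0,0,0],[0.5,0,3.8,0,0,0],[0.5,0,3.8,0,0,0],[0.5,0,3.8,0,0,0],[0.5,0,3.8,0,0,0]],
  ],
)

```text
t: 4.42
tool_pos: [0.5082, 0.2754, 0.26]
tool_rot: [-3.071, 0.66, -0.001]
contact_force: [1.0, -1.2, 4.2]
opening: -0.0001
grip_force: 2.0
```

arm_command(
  plan=[
    [[0,0,0,0,0,0],[0,0,0,0,0,0],[0,0,0,0,0,0],[0,0,0,0,0,0],[0,0,0,0,0,0],[0,0,0,0,0,0],[0,0,0,0,0,0],[0,0,0,0,0,0],[0,0,0,0,0,0],[0,0,0,0,0,0],[0,0,0,0,0,0],[0,0,0,0,0,0]],
  ],
)

```text
t: 5.42
tool_pos: [0.5082, 0.2754, 0.2598]
tool_rot: [-3.071, 0.66, -0.0]
contact_force: [1.4, -1.3, 5.3]
opening: 0.0001
grip_force: 1.9
```

```bash
python3 g.py [.508,.277,.258]; python3 - <<'E'
from h import *
p,_=get_image('side');q,_=get_image('top');a=cv2.resize(p[130:280,140:310],None,fx=2.35,fy=2.8,interpolation=2)
b=cv2.resize(q[100:270,160:310],None,fx=2.6,fy=420/170,interpolation=2)
cv2.imwrite('pics/s4.png',np.hstack([a,b]))
E
```

```text
t 5.4167 [0.5082 0.2754 0.2598] q [0.37 0.08 1.84 0.   1.22 2.36] F [ 1.4 -1.3  5.3] open 8.11377223023632e-05
shift cm [-0.09 -0.14  0.18] turn [-0.    -0.    -0.004]
```

View pics/s4.png

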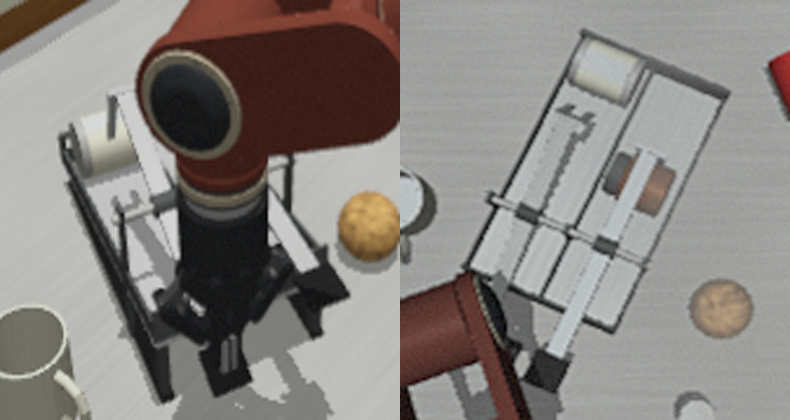

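The tin lies in the pocket against the stop bar, at about (608,68) in the right half. The jar is still held at (640,185). I'll let the lever up smoothly and retreat.

arm_command(
  plan=[
    [[-0.1,0,-0.5,0,0,0],[-0.2,0,-1.1,0,0,0],[-0.3,0,-1.7,0,0,0],[-0.4,0,-2.3,0,0,0],[-0.5,0,-2.9,0,0,0],[-0.6,0,-3.5,0,0,0],[-0.7,0,-4.1,0,0,0],[-0.7,0,-4.7,0,0,0],[-0.7,0,-5.3,0,0,0],[-0.7,0,-5.9,0,0,0],[-0.7,0,-6.8,0,0,0],[-0.7,0,-8.0,0,0,0]],
  ],
)

```text
t: 6.52
tool_pos: [0.5016, 0.2781, 0.3395]
tool_rot: [3.07, -0.66, -0.002]
contact_force: [0.2, -0.9, 1.0]
opening: -0.0002
grip_force: 0.0
```

arm_command(
  plan=[
    [[0,0,-2,0,0,0],[0,0,-4,0,0,0],[0,0,-6,0,0,0],[0,2,-8,0,0,0],[0,5,-8,0,0,0],[0,9,-8,0,0,0],[0,13,-8,0,0,0],[0,17,-8,0,0,0],[0,20,-8,0,0,0],[0,22,-8,0,0,0],[0,22,-8,0,0,0],[0,22,-8,0,0,0]],
  ],
)

```text
t: 7.52
tool_pos: [0.4112, 0.077, 0.4207]
tool_rot: [-3.07, 0.663, -0.003]
contact_force: [-0.9, -0.2, -0.3]
opening: -0.0
grip_force: 0.0
```

```bash
python3 g.py [.508,.277,.258]; python3 - <<'E'
from h import *
p,_=get_image('side');q,_=get_image('top');a=cv2.resize(p[130:300,120:345],None,fx=400/225,fy=420/170,interpolation=2)
b=cv2.resize(q[100:285,140:310],None,fx=390/170,fy=420/185,interpolation=2)
cv2.imwrite('pics/s5.png',np.hstack([a,b]))
E
```

```text
t 7.5167 [0.4112 0.077  0.4207] q [ 0.01 -0.49  2.05  0.    1.58  2.  ] F [-0.9 -0.2 -0.3] open -3.9661566812589505e-05
shift cm [  0.53 -22.19  16.3 ] turn [-0.001 -0.002 -0.006]
```

View pics/s5.png

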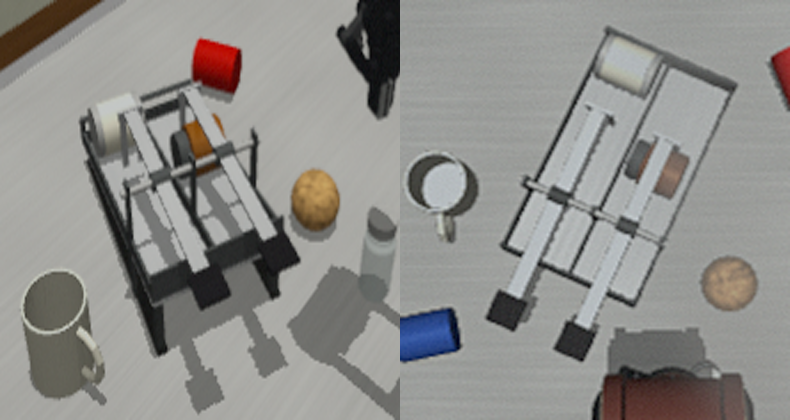

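The tin is in the pocket and both levers are level with their gates shut. The jar, mug, potato and shaker are where they were, and the arm is clear.

```bash
python3 -c "
from station import *
print(finish_job())"
```

```text
the job is handed in; nothing more can be done
None
```

The tin is out of the left lane and resting in the pocket, its lever is back up with the gate shut, and the job is handed in; the last pictures show the jar still held and the mug, shaker and potato undisturbed.

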